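# Lock the spring tilt stand level and put the standard bottle in it

### The arm

A 7-joint arm with a two-finger parallel gripper is mounted at the origin on a cart in front of the work surface, level with it; the furniture and walls round the work are solid. World frame = base frame: x ahead of the robot, y to its left, z up, the work surface at z = 0. Lengths are in m, angles in rad, forces in N, time in s.
With the tool pointing down it reaches from about 0.425 to 0.925 m from the base axis. Payload 6.8 kg.
Tool frame: the origin (TCP) lies between the finger pads; the fingertips stand r.tcp_to_tips ahead of it and the grasp point (between the pads) lies 3 mm ahead of it (r.tcp_to_tips is the distance from the TCP to the fingertips, in m); z points along the fingers, y is the line along which they close (so a half turn about z gives the same grasp; the last joint's range is limited). The gripper opens to 85 mm and grips with 20 to 120 N. Pads are 22 mm wide; open, the fingers measure 114 mm over their backs; the gripper's body (76 mm by 85 mm) begins 54 mm behind the grasp point. The pads swing forward as they close: fully open they stand 13 mm farther back than shut.
Start: joints at [-1.316, 0.477, 0.022, 1.555, -0.011, 1.109, -0.083], TCP at [0.24, 0.631, 0.253] pointing down, gripper open.
Joint ranges: [-2.96, 2.96], [-0.34, 2.1], [-1.41, 1.46], [0.24, 2.44], [-1.37, 4.51], [0.17, 1.92], [-2.96, 2.96]. Speed limits (rad/s): [2.39, 2.39, 3.14, 3.14, 3.14, 3.14, 3.14].

### API

Orientations are given as a rotation vector (axis times angle).
In Python, from bench import r gives the robot as it stands. The module is installed in compiled form; this text tells all that it offers.
- The arm moves only by the tool step_arm, never from a script. Its argument "moves" is a list of rows, each an object of numbers: "rx", "ry", "rz": the turn, a rotation vector about the tool's x, y, z in degrees; "dx", "dy", "dz": the shift along the tool's x, y, z in mm; "gripper": the opening, from -1 (shut) to 1 (fully open). In form: [{"rx": .., "ry": .., "rz": .., "dx": .., "dy": .., "dz": .., "gripper": ..}, ...]. A call has 1 to 20 rows; each row shifts and turns the commanded pose from where the row before left it, along the tool's axes as they then stand; what a row does not reach is not made up. A row lasts 1/8 s, in which the tool goes at most 62.5 mm and 10.7 degrees, less where a joint would pass 70% of its speed; a pose out of reach is approached as far as the arm can. A call is refused whole if a number of a shift passes 62.5 or a number of a turn 10.7, either way. A call with a gripper value outside its range is refused whole. The fingers move at their own pace and stop on an object; "grip_force" is the grip in N (left out, the last holds). Time passes only in rows, so rows that do not move let the fingers close. It gives the time, the measured TCP pose, the force, the opening and the grip force at its end, in the units of the state.
- r.get_obs(): the state, without advancing time (a new reading comes with each control period).
- r.grab_frame(name): name is "scene" or "top" or "wrist"; returns the picture (420x560x3 uint8, blue, green, red); there is no depth.
- r.camera_info(name): a dict with "mtx" (3x3 intrinsics, pixels), "rvec" (rotation vector, rad) and "tvec" (3), from world to camera coordinates, as OpenCV has them. Camera axes: x right, y down, z forward; pixel columns grow to the right and rows downward; lengths in m; the calibration is good to about 2 mm. The wrist camera is an equidistant fisheye: a pixel r from the principal point sees the ray r / f radians off the axis. A picture is of the moment at which its call begins: read the wrist's pose just before it. camera_info takes no time and is no camera call; for the wrist camera it gives the pose at the moment of the call.
- r.hand_in(): hands the job in; it is judged then, once.
The state is a dict: "clock": time; "joints": joint angles; "qvel": joint speeds; "tau": joint torques, N m; "tcp_pos": TCP position; "orientation": TCP orientation; "contact_force": force on the tool from outside, world axes, zero at the start; "moment": the same for the moment, N m; "grip_width": finger opening in m; "gripper_force": force on a finger pad.
Only numpy, scipy, OpenCV 4.12 (cv2) and the standard library are available. Lean on these libraries where they do the work, as an engineer would, in place of code of your own. Each camera call takes 0.05 s, during which the arm holds its last target. There are 200 camera calls.

### The job

The empty bottle tilt stand has sprung up. Press its platform down until it lies level on its two rubber stops, without forcing it, and while it is held down slide the bolt by its knob fully home into the keeper so that the platform stays level by itself. Then stand the smaller of the two amber bottles beside the stand upright in the platform's cup, setting it right down and not dropping it, and leave the big amber bottle, the timer and the filter carton where they are.

Things in the scene. Friction and masses are not known exactly. Their poses are not given: they have to be found in the camera images.
- stand: The bottle tilt stand, fixed to the table: grey base plate 240 x 150 mm, 14 mm high with its feet, two hinge cheeks 65 mm high at its far end. Origin at the centre of its underside, on the table; x runs from the bolt end (-x, nearer the robot) to the hinge end (+x), y to the left, z up.
- hinge (a point): Middle of the platform's hinge axis, fixed to the stand at x = +100 mm, z = 52 mm of the stand's frame, same axes; the hinge axis runs along y. Two torsion springs on it push the platform's free end up: held at the knob, the platform needs about 7 to 10 N to be kept near level, less when it stands higher.
- plate_end (a point): Middle of the top face of the platform at its free end, 200 mm from the hinge axis and 4 mm over it, axes as the platform's. The platform is an aluminium plate 188 x 112 x 6 mm, its top 56 mm above the table when level. A cup stands on it; a steel slide bolt 8.4 mm thick runs across its free end in two guide blocks, tops 13 mm above the plate, 42 to 52 mm either side of the middle.
- platform (a joint): Tilt of the platform about its hinge in rad: 0 = parallel to the table; positive = free (bolt) end raised. Unlatched and untouched it rests at about 0.3. It touches the stops somewhere from -0.034 to +0.034, as the stop bar happens to be set. Once latched the spring holds it up against the keeper, about 0.008 above that.
- bolt (a joint): Slide bolt, m: 0 = drawn back, 0.020 = fully home. It slides along the stand's +y (to the left seen from the robot) with 1.5 N of friction, more if pressed hard on the keeper, and stays where it is left. Its nose is inside the keeper from about 0.010 on.
- knob (a point): Centre of the bolt's black round knob, 16 mm thick, moving with bolt and platform. The knob stands up from the plate, its grip part from 26 to 43 mm above the plate's top face (this point is at 30 mm; below the grip part it narrows to 12 mm). It sits 184 mm from the hinge axis and, with the platform level and the bolt drawn, at x = -84 mm, y = -12 mm in the stand's frame, 86 mm above the table.
- stop_bracket: Upright on the base under the platform's free end (frame: the stand's). Clamped to it is a stop bar with two rubber buffers, 38 mm left and right of the middle at x = -79 mm, which carry the lowered platform, and the keeper. The bar is set by hand, buffer tops 44 to 56 mm high: not measured, feel for it. The rubber gives about 2 mm under 20 N; over 30 N on bar or keeper strains the stand.
- keeper_foot (a point): Foot of the keeper on the base, at x = -84 mm, y = +64.5 mm, z = 14 mm of the stand's frame. The keeper is a steel upright, 30 x 9 mm, about 80 mm high, part of the stop bar and set with it; inner face at y = +60 mm. Its window takes the bolt only while the bolt is within 1.5 mm above and 2.3 mm below where it is when the platform just touches the buffers; else the nose hits steel.
- cup_floor (a point): Centre of the cup's floor on the platform; moves and tilts with the platform (z along the plate's normal). At level it lies at x = +15 mm, y = 0 in the stand's frame, 59 mm above the table. The cup's bore is 54 mm wide, a little wider at the mouth; its rim stands 19 mm above its floor and is 66 mm across outside.
- standard_bottle: The smaller amber glass bottle with a black cap, the one for the cup: 48 mm in diameter, 91 mm high, straight-sided up to about 60 mm, cap 30 mm wide over the top 18 mm; 0.12 kg. Origin at the centre of its underside, z up.
- big_bottle: The bigger amber bottle with a red cap, 60 mm in diameter, 111 mm high; too big for the cup, to be left alone. Origin at the centre of its underside. The two bottles stand on the right of the stand and may have changed places.
- lab_timer: White lab timer, 62 x 62 x 20 mm, to be left alone. Origin at the centre of its underside.
- filter_carton: Small white carton, 45 x 85 x 30 mm, to be left alone. Origin at the centre of its underside.

How it is judged:
On the way, in this order (a step that is already met when the one before it is completed fails the run):
1. the platform has been pressed down onto its stops (more than 1 N) and lies level (within 0.05 rad), the bolt not yet in the keeper (less than 10 mm out) (value of joint platform between -0.05 and 0.05 rad and value of joint bolt below 0.01 m and contact force between stop_bracket and anything else above 1 N), for 0.2 s.
2. the bolt is home (at least 15 of its 20 mm) with the platform level (value of joint platform between -0.05 and 0.05 rad and value of joint bolt above 0.015 m), for 0.2 s.
3. the smaller bottle stands upright on the floor of the cup, the platform level and bolted (all of step 2 and horizontal distance between standard_bottle and cup_floor below 0.006 m and z of standard_bottle in the frame of cup_floor between -0.004 and 0.004 m and angle between standard_bottle's own z axis and vertical below 0.08 rad), for 0.2 s.
At the end, for the whole second after the job is handed in: The platform lies level (within 0.05 rad) by itself with the bolt at least 15 mm home in its keeper, and the smaller amber bottle stands upright (within 0.08 rad) and at rest on the cup's floor (within 4 mm in height, 6 mm off centre), let go (all of step 3 and linear speed of standard_bottle below 0.02 m/s and velocity of joint platform between -0.05 and 0.05 rad/s and contact force between the fingers and anything else below 0.5 N); the robot touches nothing.
It fails at once if the stop bar is forced: platform on its stops or bolt on the keeper with more than 30 N (contact force between stop_bracket and anything else above 30 N).
It fails at once if the smaller bottle is tipped over (angle between standard_bottle's own z axis and vertical above 0.7 rad).
It fails at once if the smaller bottle is dropped into the cup (faster than 0.35 m/s inside it) (horizontal distance between standard_bottle and cup_floor below 0.008 m and z of standard_bottle in the frame of cup_floor below 0.015 m and linear speed of standard_bottle above 0.35 m/s).
It fails at once if the big bottle, the timer or the filter carton is disturbed (moved more than 20 mm) (distance of any of big_bottle, lab_timer, filter_carton from where it was at the start of the episode above 0.02 m).
It also fails if it takes over 70 s, if anything falls off the work surface, if the arm or the gripper's body presses on something with over 40 N, if the wrist force passes 120 N, or if a joint passes its speed limit or range.

## Working session

There is one attempt and no reset: what is moved stays moved. The work goes in short steps, Python scripts to look and compute and a tool call to move; the robot and the scene stay as the last step left them, time stands still between calls to the robot, and variables do not carry over. Pictures are saved under pics/ and viewed, at most 10 in all, crops included, and the job is handed in when it is done.

Besides the shell and the picture viewer there is one more tool, called in YAML: its name, and indented under it one key for each argument. step_arm: Moves the arm, as the interface text tells. Its arguments: {"type":"object","properties":{"moves":{"type":"array","items":{"type":"object","properties":{"rx":{"type":"number"},"ry":{"type":"number"},"rz":{"type":"number"},"dx":{"type":"number"},"dy":{"type":"number"},"dz":{"type":"number"},"gripper":{"type":"number"}}}},"grip_force":{"type":"number"}},"required":["moves"]}

```bash
mkdir -p pics; cat > h.py <<'E'
import numpy as np, cv2
from bench import r
def shot(n,f):
    ci=r.camera_info(n); im=r.grab_frame(n); cv2.imwrite(f'pics/{f}.png',im); return im,ci
def ray(ci,u,v,fish=False):
    K=np.array(ci['mtx'],float);R=cv2.Rodrigues(np.array(ci['rvec'],float))[0];t=np.array(ci['tvec'],float).ravel()
    x=(u-K[0,2])/K[0,0];y=(v-K[1,2])/K[1,1]
    if fish:
        th=np.hypot(x,y);s=np.sin(th)/max(th,1e-9);d=np.array([x*s,y*s,np.cos(th)])
    else: d=np.array([x,y,1.])
    d=R.T@d;return -R.T@t,d/np.linalg.norm(d)
def atz(ray,z):
    c,d=ray;return c+d*(z-c[2])/d[2]
def tri(rays):
    A=0;b=0
    for c,d in rays:
        P=np.eye(3)-np.outer(d,d);A=A+P;b=b+P@c
    p=np.linalg.solve(A,b);return p,[round(float(np.linalg.norm((np.eye(3)-np.outer(d,d))@(p-c))),4) for c,d in rays]
def proj(ci,P):
    return cv2.projectPoints(np.array(P,float).reshape(-1,3),np.array(ci['rvec'],float),np.array(ci['tvec'],float),np.array(ci['mtx'],float),None)[0].reshape(-1,2)
E
python3 - <<'E'
from h import *
np.set_printoptions(precision=4,suppress=True)
print(r.get_obs(), r.tcp_to_tips)
for n in('scene','top'):
    im,ci=shot(n,n+'0'); print(n,ci)
E
```

```text
{'clock': 0.0, 'joints': array([-1.3161,  0.4778,  0.0223,  1.5564, -0.0115,  1.1093, -0.0831]), 'qvel': array([ 0.    ,  0.0011, -0.0002,  0.0011, -0.    , -0.0018, -0.0015]), 'tau': array([ -0.0004, -59.6453,   1.6079, -28.1194,   0.0125,   0.0095,
        -0.    ]), 'tcp_pos': array([0.2394, 0.6305, 0.2523]), 'orientation': array([-0.5667, -3.0899,  0.0028]), 'contact_force': array([-0.0708, -0.0852,  0.5539]), 'moment': array([ 0.0654, -0.0328, -0.0252]), 'gripper_force': 0.0, 'grip_width': 0.0853491288865235} 0.022
scene {'mtx': array([[507.5365,   0.    , 279.0256],
       [  0.    , 507.5365, 208.8498],
       [  0.    ,   0.    ,   1.    ]]), 'rvec': array([ 0.9014, -2.1582,  1.4246]), 'tvec': array([0.3683, 0.2409, 1.1644])}
top {'mtx': array([[398.4995,   0.    , 273.9233],
       [  0.    , 398.4995, 207.4789],
       [  0.    ,   0.    ,   1.    ]]), 'rvec': array([ 2.1239, -2.1902,  0.1357]), 'tvec': array([0.0216, 0.5404, 0.9335])}
```

View pics/scene0.png

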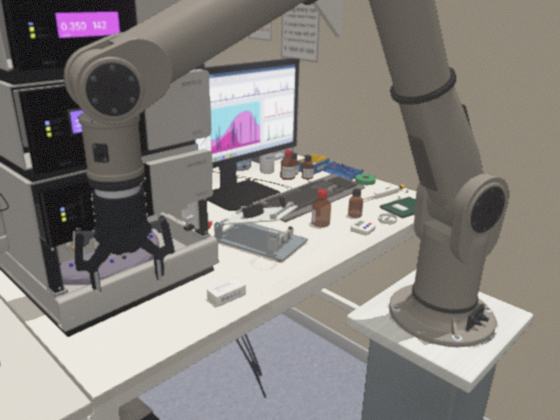

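View pics/top0.png

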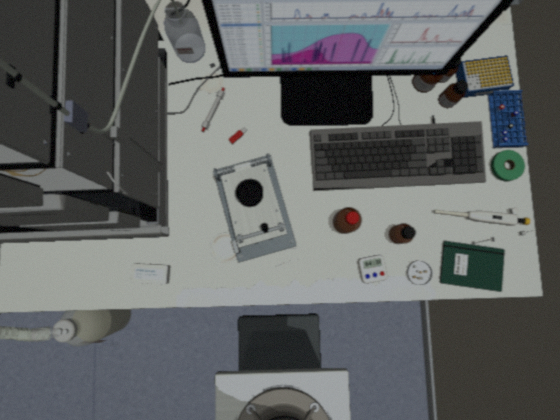

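Scene: the stand with its platform up, black/red-capped bottles to the right, timer and carton. Top view: the cup is at (249,192), knob (264,228), big bottle (347,220), small bottle (402,233), timer (373,268) and carton (152,272). I'll zoom in next.

```bash
python3 - <<'E'
from h import *
t=cv2.imread('pics/top0.png');s=cv2.imread('pics/scene0.png')
a=cv2.resize(t[145:270,205:425],None,fx=3.6,fy=3.6,interpolation=cv2.INTER_CUBIC)[:450,:792]
cv2.imwrite('pics/z1.png',a)
b=cv2.resize(s[180:265,205:380],None,fx=4.5,fy=4.5,interpolation=cv2.INTER_CUBIC)
cv2.imwrite('pics/z2.png',b); print(a.shape,b.shape)
E
```

```text
(450, 792, 3) (382, 788, 3)
```

View pics/z1.png

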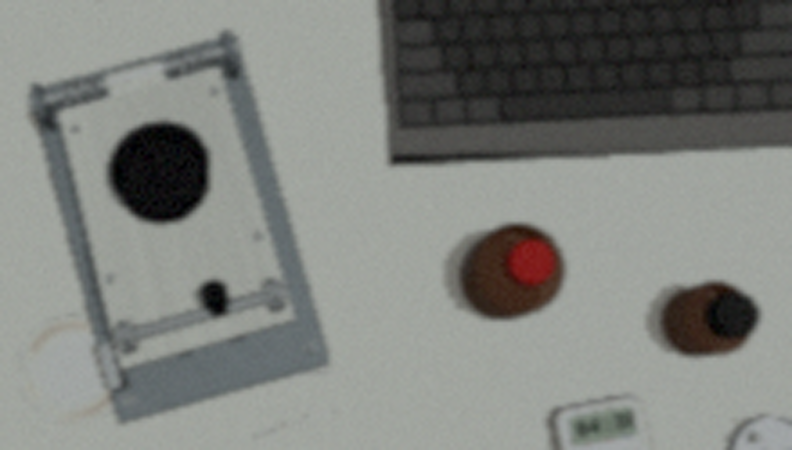

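View pics/z2.png

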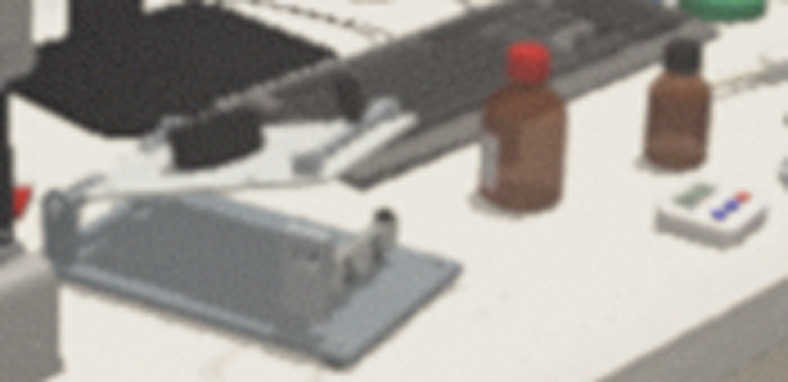

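Zoomed top (×3.6, offset 205,145): base front corners are at (122,422) and (328,362), cup mouth (160,172), knob top (213,294), big cap (532,262), small cap (733,314). Zoomed scene (×4.5, offset 205,180): front-left base corner is at (345,365), front-right (462,267), knob (350,92), small cap top (684,45), small bottle base (678,165).

```bash
cat > fit.py <<'E'
from h import *
from scipy.optimize import least_squares
np.set_printoptions(precision=4,suppress=True)
ct=r.camera_info('top');cs=r.camera_info('scene')
T=lambda u,v:((u+.5)/3.6+205-.5,(v+.5)/3.6+145-.5)
S=lambda u,v:((u+.5)/4.5+205-.5,(v+.5)/4.5+180-.5)
for n,c in(('top',ct),('scene',cs)):
    print(n,ray(c,280,210))
def world(p,P):
    x,y,a=p[:3];c,s=np.cos(a),np.sin(a);P=np.array(P)
    return np.array([x+c*P[0]-s*P[1],y+s*P[0]+c*P[1],P[2]])
def plat(th,X,Y,Z): # rel hinge
    c,s=np.cos(th),np.sin(th)  # free end (-x) raised
    return (.1+c*X+s*Z, Y, .052-s*X+c*Z)
obs=[(ct,T(122,422),(-.12,.075,.013)),(ct,T(328,362),(-.12,-.075,.013)),
(cs,S(345,365),(-.12,.075,.010)),(cs,S(462,267),(-.12,-.075,.012)),(cs,S(50,270),(.12,.075,.01)),
(ct,T(160,172),('p',-.085,0,.026)),(ct,T(213,294),('p',-.184,-.012,.044)),(cs,S(350,92),('p',-.184,-.012,.042))]
def res(p):
    o=[]
    for c,uv,P in obs:
        if P[0]=='p': P=plat(p[3],*P[1:])
        o+=list(proj(c,world(p,P))[0]-uv)
    return np.array(o)
f=least_squares(res,[.55,0,.2,.3],loss='soft_l1');p=f.x
if __name__=='__main__':
    print(p,np.degrees(p[2]));print(res(p).reshape(-1,2))
    print('knob now',world(p,plat(p[3],-.184,-.012,.034)),'knob level',world(p,(-.084,-.012,.086)),'cup',world(p,(.015,0,.059)))
    for n,a,b in(('smallcap',T(733,314),S(684,45)),('bigcap',T(532,262),S(530,48))):
        print(n,tri([ray(ct,*a),ray(cs,*b)]))
    print('small base scene (z=.0, near rim)',atz(ray(cs,*S(678,150)),0.012))
    print('timer',atz(ray(ct,373,268),.02),'carton',atz(ray(ct,152,272),.03))
E
python3 fit.py
```

```text
top (array([0.4204, 0.0076, 0.9936]), array([ 0.1177, -0.0177, -0.9929]))
scene (array([-0.4097,  0.959 ,  0.6796]), array([ 0.6358, -0.6587, -0.4024]))
[0.5457 0.0547 0.2481 0.2728] 14.213852214383174
[[-1.094   0.6404]
 [ 0.72    0.3087]
 [ 0.4262 -0.4533]
 [ 0.3039 -0.7702]
 [-5.7981 -1.2821]
 [-0.2041 -0.619 ]
 [ 0.5165  0.8116]
 [-0.7943 -0.0693]]
knob now [0.4827 0.0264 0.1343] knob level [0.4672 0.0225 0.086 ] cup [0.5603 0.0584 0.059 ]
smallcap (array([ 0.4675, -0.2981,  0.0912]), [0.0014, 0.0014])
bigcap (array([ 0.5024, -0.1689,  0.1134]), [0.001, 0.001])
small base scene (z=.0, near rim) [ 0.4619 -0.2964  0.012 ]
timer [ 0.3879 -0.2298  0.02  ] carton [0.3949 0.3009 0.03  ]
```

step_arm:
  moves:
    - {"rz": -8.75, "gripper": -0.06}
    - {"rz": -8.75, "gripper": -0.06}
    - {"rz": -8.75, "gripper": -0.06}
    - {"rz": -8.75, "gripper": -0.06}
    - {"dx": 1.4, "dy": -41, "gripper": -0.06}
    - {"dx": 1.4, "dy": -41, "gripper": -0.06}
    - {"dx": 1.4, "dy": -41, "gripper": -0.06}
    - {"dx": 1.4, "dy": -41, "gripper": -0.06}
    - {"dx": 1.4, "dy": -41, "gripper": -0.06}
    - {"dx": 1.4, "dy": -41, "gripper": -0.06}
    - {"dx": 1.4, "dy": -41, "gripper": -0.06}
    - {"gripper": -0.06}
  grip_force: 40

```text
invalid input at $.moves[0]: expected keys rx, ry, rz, dx, dy, dz, gripper
```

step_arm:
  moves:
    - {"dx": -11, "dy": -40, "gripper": -0.06}
    - {"dx": -11, "dy": -40, "gripper": -0.06}
    - {"dx": -11, "dy": -40, "gripper": -0.06}
    - {"dx": -11, "dy": -40, "gripper": -0.06}
    - {"dx": -11, "dy": -40, "gripper": -0.06}
    - {"dx": -11, "dy": -40, "gripper": -0.06}
    - {"dx": -11, "dy": -40, "gripper": -0.06}
    - {"dx": -11, "dy": -40, "gripper": -0.06}
    - {"dx": -11, "dy": -38, "gripper": -0.06}
    - {"gripper": -0.06}
    - {"gripper": -0.06}

```text
invalid input at $.moves[0]: expected keys rx, ry, rz, dx, dy, dz, gripper
```

```bash
python3 - <<'E'
from h import *
import pickle
o=r.get_obs();print(o['tcp_pos'],o['orientation'],o['grip_width'],o['contact_force'])
im,ci=shot('wrist','w1');pickle.dump(ci,open('w1.pkl','wb'));print(ci)
E
```

```text
[0.23938869 0.63060503 0.25239724] [-5.66746108e-01 -3.08986382e+00  2.60752702e-03] 0.08531377094898657 [-0.02817422  0.04308147  0.25542032]
{'mtx': array([[325.1922621 ,   0.        , 283.07699736],
       [  0.        , 325.1922621 , 211.99670253],
       [  0.        ,   0.        ,   1.        ]]), 'rvec': array([-2.38963497, -1.6483549 , -0.22941066]), 'tvec': array([-0.67309118, -0.03540561,  0.37894332])}
```

View pics/w1.png

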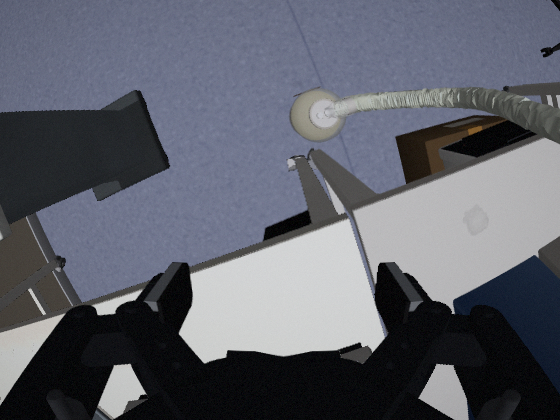

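All keys are required in every row, so the arm has not moved. The wrist view shows only the bench edge and floor, with the open fingers at (170,290) and (400,290).

step_arm:
  moves:
    - {"rx": 0, "ry": 0, "rz": -8.75, "dx": 0, "dy": 0, "dz": 0, "gripper": -0.06}
    - {"rx": 0, "ry": 0, "rz": -8.75, "dx": 0, "dy": 0, "dz": 0, "gripper": -0.06}
    - {"rx": 0, "ry": 0, "rz": -8.75, "dx": 0, "dy": 0, "dz": 0, "gripper": -0.06}
    - {"rx": 0, "ry": 0, "rz": -8.75, "dx": 0, "dy": 0, "dz": 0, "gripper": -0.06}
    - {"rx": 0, "ry": 0, "rz": 0, "dx": 1.4, "dy": -41, "dz": 0, "gripper": -0.06}
    - {"rx": 0, "ry": 0, "rz": 0, "dx": 1.4, "dy": -41, "dz": 0, "gripper": -0.06}
    - {"rx": 0, "ry": 0, "rz": 0, "dx": 1.4, "dy": -41, "dz": 0, "gripper": -0.06}
    - {"rx": 0, "ry": 0, "rz": 0, "dx": 1.4, "dy": -41, "dz": 0, "gripper": -0.06}
    - {"rx": 0, "ry": 0, "rz": 0, "dx": 1.4, "dy": -41, "dz": 0, "gripper": -0.06}
    - {"rx": 0, "ry": 0, "rz": 0, "dx": 1.4, "dy": -41, "dz": 0, "gripper": -0.06}
    - {"rx": 0, "ry": 0, "rz": 0, "dx": 1.4, "dy": -41, "dz": 0, "gripper": -0.06}
    - {"rx": 0, "ry": 0, "rz": 0, "dx": 0, "dy": 0, "dz": 0, "gripper": -0.06}
    - {"rx": 0, "ry": 0, "rz": 0, "dx": 0, "dy": 0, "dz": 0, "gripper": -0.06}
  grip_force: 40

```text
clock: 1.78
tcp_pos: [0.3004, 0.351, 0.2535]
orientation: [-0.389, 3.117, 0.001]
contact_force: [0.6, 0.4, -0.2]
grip_width: 0.0403
gripper_force: 0.0
```

step_arm:
  moves:
    - {"rx": 0, "ry": 0, "rz": 0, "dx": -11, "dy": -40, "dz": 0, "gripper": -0.06}
    - {"rx": 0, "ry": 0, "rz": 0, "dx": -11, "dy": -40, "dz": 0, "gripper": -0.06}
    - {"rx": 0, "ry": 0, "rz": 0, "dx": -11, "dy": -40, "dz": 0, "gripper": -0.06}
    - {"rx": 0, "ry": 0, "rz": 0, "dx": -11, "dy": -40, "dz": 0, "gripper": -0.06}
    - {"rx": 0, "ry": 0, "rz": 0, "dx": -11, "dy": -40, "dz": 0, "gripper": -0.06}
    - {"rx": 0, "ry": 0, "rz": 0, "dx": -11, "dy": -40, "dz": 0, "gripper": -0.06}
    - {"rx": 0, "ry": 0, "rz": 0, "dx": -11, "dy": -40, "dz": 0, "gripper": -0.06}
    - {"rx": 0, "ry": 0, "rz": 0, "dx": -11, "dy": -40, "dz": 0, "gripper": -0.06}
    - {"rx": 0, "ry": 0, "rz": 0, "dx": -11, "dy": -38, "dz": 0, "gripper": -0.06}
    - {"rx": 0, "ry": 0, "rz": 0, "dx": 0, "dy": 0, "dz": 0, "gripper": -0.06}
    - {"rx": 0, "ry": 0, "rz": 0, "dx": 0, "dy": 0, "dz": 0, "gripper": -0.06}

```text
clock: 3.15
tcp_pos: [0.4845, 0.0291, 0.253]
orientation: [0.391, -3.117, -0.0]
contact_force: [0.5, 0.4, -0.8]
grip_width: 0.0401
gripper_force: 0.0
```

```bash
python3 - <<'E'
from h import *
import pickle
o=r.get_obs();print(o['tcp_pos'],o['orientation'],o['grip_width'],o['contact_force'],o['joints'])
im,ci=shot('wrist','w2');pickle.dump(ci,open('w2.pkl','wb'));print(ci)
E
```

```text
[0.48451326 0.02913802 0.25303214] [ 3.91135194e-01 -3.11668188e+00 -4.03943537e-04] 0.04007494558477743 [ 0.48891649  0.44729563 -0.83966882] [-0.44754937  0.16157501  0.29113879  2.01256583 -0.05613688  0.9753276
  1.69202054]
{'mtx': array([[325.1922621 ,   0.        , 283.07699736],
       [  0.        , 325.1922621 , 211.99670253],
       [  0.        ,   0.        ,   1.        ]]), 'rvec': array([-1.81301039, -2.33200566, -0.32689183]), 'tvec': array([ 0.09195362, -0.49343193,  0.24811586])}
```

View pics/w2.png

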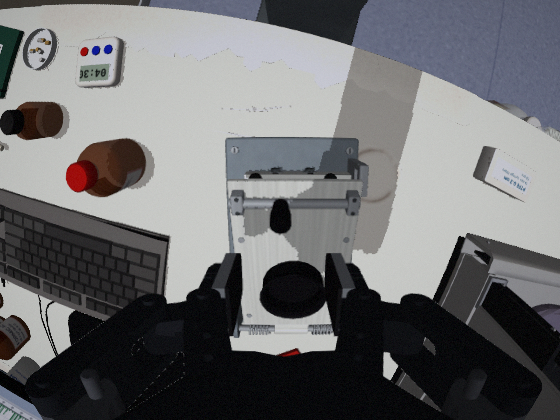

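Wrist view from above the knob: base front corners at (226,138) and (358,138), knob top (280,220), cup mouth (293,284), guide blocks (237,203) and (353,203). Refining the fit with it.

```bash
cat > fit2.py <<'E'
import fit
from fit import *
import pickle
w=pickle.load(open('w2.pkl','rb'))
def fproj(ci,P):
    R=cv2.Rodrigues(ci['rvec'])[0];c=R@P+ci['tvec'];th=np.arctan2(np.hypot(c[0],c[1]),c[2]);n=np.hypot(c[0],c[1])
    K=ci['mtx'];return np.array([K[0,2]+K[0,0]*th*c[0]/n,K[1,2]+K[1,1]*th*c[1]/n])
wo=[((226,138),(-.12,-.075,.013)),((358,138),(-.12,.075,.013)),((280,220),('p',-.184,-.012,.047)),((293,284),('p',-.085,0,.026)),((237,201),('p',-.184,-.047,.017)),((353,201),('p',-.184,.047,.017))]
def P3(p,P): return world(p,plat(p[3],*P[1:]) if P[0]=='p' else P)
def res2(p):
    return np.concatenate([fit.res(p),np.concatenate([fproj(w,P3(p,P))-uv for uv,P in wo])])
p=least_squares(res2,[.55,.05,.2,.3],loss='soft_l1').x
print(p);print(res2(p).reshape(-1,2))
pw=least_squares(lambda p:res2(p)[16:],p).x
print('wrist only',pw);print(res2(pw).reshape(-1,2)[8:])
for q in(p,pw): print('grasp',P3(q,('p',-.184,-.012,.041)),'level',P3(q,(-.084,-.012,.093)),'cup',world(q,(.015,0,.059)))
for n,uv in(('t',(8,122)),):
  print('small cap wrist',atz(ray(w,*uv,fish=True),.091))
E
python3 fit2.py|tail -30
```

```text
top (array([0.4204, 0.0076, 0.9936]), array([ 0.1177, -0.0177, -0.9929]))
scene (array([-0.4097,  0.959 ,  0.6796]), array([ 0.6358, -0.6587, -0.4024]))
[0.5464 0.0543 0.2486 0.2679]
[[-0.8884  0.3709]
 [ 0.9109  0.0117]
 [ 0.3905 -0.6035]
 [ 0.2345 -0.9038]
 [-5.8209 -1.3937]
 [ 0.0175 -0.7837]
 [ 0.7975  0.7233]
 [-0.7155  0.1254]
 [-1.4455 -0.8002]
 [ 0.7633 -0.1747]
 [ 0.2643  0.4166]
 [ 0.2397 10.4797]
 [ 0.7804 -0.492 ]
 [-1.0123 -0.3432]]
wrist only [0.5454 0.0541 0.2493 0.2657]
[[-1.4631 -1.6147]
 [ 0.7894 -1.0821]
 [ 0.3208 -1.2545]
 [ 0.3623  9.4428]
 [ 0.8402 -1.8857]
 [-0.9918 -1.8072]]
grasp [0.4848 0.0263 0.1402] level [0.4679 0.022  0.093 ] cup [0.5609 0.058  0.059 ]
grasp [0.4837 0.026  0.1399] level [0.467  0.0218 0.093 ] cup [0.5599 0.0578 0.059 ]
small cap wrist [ 0.4689 -0.2964  0.091 ]
```

step_arm:
  moves:
    - {"rx": 0, "ry": 0, "rz": 0, "dx": 0.5, "dy": -2.7, "dz": 22, "gripper": -0.06}
    - {"rx": 0, "ry": 0, "rz": 0, "dx": 0, "dy": 0, "dz": 22, "gripper": -0.06}
    - {"rx": 0, "ry": 0, "rz": 0, "dx": 0, "dy": 0, "dz": 22, "gripper": -0.06}
    - {"rx": 0, "ry": 0, "rz": 0, "dx": 0, "dy": 0, "dz": 14, "gripper": -0.06}
    - {"rx": 0, "ry": 0, "rz": 0, "dx": 0, "dy": 0, "dz": 10, "gripper": -0.06}
    - {"rx": 0, "ry": 0, "rz": 0, "dx": 0, "dy": 0, "dz": 10, "gripper": -0.06}
    - {"rx": 0, "ry": 0, "rz": 0, "dx": 0, "dy": 0, "dz": 10, "gripper": -0.06}
    - {"rx": 0, "ry": 0, "rz": 0, "dx": 0, "dy": 0, "dz": 0, "gripper": -0.06}
    - {"rx": 0, "ry": 0, "rz": 0, "dx": 0, "dy": 0, "dz": 0, "gripper": -0.06}

```text
clock: 4.32
tcp_pos: [0.4848, 0.0249, 0.1435]
orientation: [-0.388, 3.117, 0.0]
contact_force: [-0.1, -0.3, 0.5]
grip_width: 0.04
gripper_force: 0.0
```

step_arm:
  moves:
    - {"rx": 0, "ry": 0, "rz": 0, "dx": 0, "dy": 1.4, "dz": 0, "gripper": -0.06}
    - {"rx": 0, "ry": 0, "rz": 0, "dx": 0, "dy": 0, "dz": 0, "gripper": -0.4}
    - {"rx": 0, "ry": 0, "rz": 0, "dx": 0, "dy": 0, "dz": 0, "gripper": -1}
    - {"rx": 0, "ry": 0, "rz": 0, "dx": 0, "dy": 0, "dz": 0, "gripper": -1}
    - {"rx": 0, "ry": 0, "rz": 0, "dx": 0, "dy": 0, "dz": 0, "gripper": -1}
    - {"rx": 0, "ry": 0, "rz": 0, "dx": 0, "dy": 0, "dz": 0, "gripper": -1}
  grip_force: 40

```text
clock: 5.08
tcp_pos: [0.4842, 0.0265, 0.1433]
orientation: [0.389, -3.117, -0.0]
contact_force: [-0.5, 0.8, 0.3]
grip_width: 0.0143
gripper_force: 38.9
```

step_arm:
  moves:
    - {"rx": 0, "ry": 0, "rz": 0, "dx": 2.3, "dy": 0, "dz": 4.6, "gripper": -1}
    - {"rx": 0, "ry": 0, "rz": 0, "dx": 2.2, "dy": 0, "dz": 4.6, "gripper": -1}
    - {"rx": 0, "ry": 0, "rz": 0, "dx": 2.1, "dy": 0, "dz": 4.6, "gripper": -1}
    - {"rx": 0, "ry": 0, "rz": 0, "dx": 1.9, "dy": 0, "dz": 4.6, "gripper": -1}
    - {"rx": 0, "ry": 0, "rz": 0, "dx": 1.8, "dy": 0, "dz": 4.6, "gripper": -1}
    - {"rx": 0, "ry": 0, "rz": 0, "dx": 0, "dy": 0, "dz": 0, "gripper": -1}
    - {"rx": 0, "ry": 0, "rz": 0, "dx": 0, "dy": 0, "dz": 0, "gripper": -1}

```text
clock: 5.95
tcp_pos: [0.4751, 0.0241, 0.1206]
orientation: [-0.389, 3.116, 0.0]
contact_force: [2.2, 4.1, 4.0]
grip_width: 0.0144
gripper_force: 39.5
```

step_arm:
  moves:
    - {"rx": 0, "ry": 0, "rz": 0, "dx": 1.7, "dy": 0.4, "dz": 4, "gripper": -1}
    - {"rx": 0, "ry": 0, "rz": 0, "dx": 1.6, "dy": 0, "dz": 4, "gripper": -1}
    - {"rx": 0, "ry": 0, "rz": 0, "dx": 1.3, "dy": 0, "dz": 4, "gripper": -1}
    - {"rx": 0, "ry": 0, "rz": 0, "dx": 0.8, "dy": 0, "dz": 3, "gripper": -1}
    - {"rx": 0, "ry": 0, "rz": 0, "dx": 0, "dy": 0, "dz": 0, "gripper": -1}
    - {"rx": 0, "ry": 0, "rz": 0, "dx": 0, "dy": 0, "dz": 0, "gripper": -1}

```text
clock: 6.7
tcp_pos: [0.47, 0.0228, 0.1057]
orientation: [-0.388, 3.115, -0.0]
contact_force: [4.4, 2.7, 6.7]
grip_width: 0.0142
gripper_force: 40.0
```

step_arm:
  moves:
    - {"rx": 0, "ry": 0, "rz": 0, "dx": 0.3, "dy": 0, "dz": 1.5, "gripper": -1}
    - {"rx": 0, "ry": 0, "rz": 0, "dx": 0.3, "dy": 0, "dz": 1.5, "gripper": -1}
    - {"rx": 0, "ry": 0, "rz": 0, "dx": 0, "dy": 0, "dz": 0, "gripper": -1}

```text
clock: 7.08
tcp_pos: [0.4692, 0.0227, 0.1026]
orientation: [-0.388, 3.116, -0.0]
contact_force: [2.4, 2.8, 7.0]
grip_width: 0.0142
gripper_force: 40.2
```

step_arm:
  moves:
    - {"rx": 0, "ry": 0, "rz": 0, "dx": 0.2, "dy": 0, "dz": 1, "gripper": -1}
    - {"rx": 0, "ry": 0, "rz": 0, "dx": 0, "dy": 0, "dz": 0, "gripper": -1}

```text
clock: 7.32
tcp_pos: [0.469, 0.0227, 0.1016]
orientation: [-0.388, 3.116, -0.0]
contact_force: [2.2, 3.7, 7.3]
grip_width: 0.0145
gripper_force: 40.2
```

step_arm:
  moves:
    - {"rx": 0, "ry": 0, "rz": 0, "dx": 0.2, "dy": 0, "dz": 1, "gripper": -1}
    - {"rx": 0, "ry": 0, "rz": 0, "dx": 0, "dy": 0, "dz": 0, "gripper": -1}

```text
clock: 7.58
tcp_pos: [0.4687, 0.0226, 0.1006]
orientation: [-0.388, 3.116, -0.0]
contact_force: [2.4, 3.3, 8.0]
grip_width: 0.0146
gripper_force: 41.7
```

step_arm:
  moves:
    - {"rx": 0, "ry": 0, "rz": 0, "dx": 0.2, "dy": 0, "dz": 1, "gripper": -1}
    - {"rx": 0, "ry": 0, "rz": 0, "dx": 0, "dy": 0, "dz": 0, "gripper": -1}

```text
clock: 7.82
tcp_pos: [0.4684, 0.0225, 0.0997]
orientation: [-0.388, 3.116, -0.0]
contact_force: [1.8, 3.0, 7.6]
grip_width: 0.0144
gripper_force: 41.6
```

step_arm:
  moves:
    - {"rx": 0, "ry": 0, "rz": 0, "dx": 0.2, "dy": 0, "dz": 1, "gripper": -1}
    - {"rx": 0, "ry": 0, "rz": 0, "dx": 0, "dy": 0, "dz": 0, "gripper": -1}

```text
clock: 8.07
tcp_pos: [0.4682, 0.0225, 0.0987]
orientation: [-0.388, 3.116, -0.0]
contact_force: [2.1, 3.1, 8.0]
grip_width: 0.0145
gripper_force: 41.6
```

step_arm:
  moves:
    - {"rx": 0, "ry": 0, "rz": 0, "dx": 0.2, "dy": 0, "dz": 0.5, "gripper": -1}
    - {"rx": 0, "ry": 0, "rz": 0, "dx": 0, "dy": 0, "dz": 0, "gripper": -1}

```text
clock: 8.32
tcp_pos: [0.4681, 0.0224, 0.0982]
orientation: [-0.388, 3.116, -0.0]
contact_force: [2.4, 2.8, 8.0]
grip_width: 0.0142
gripper_force: 41.6
```

step_arm:
  moves:
    - {"rx": 0, "ry": 0, "rz": 0, "dx": 0.1, "dy": 0, "dz": 1, "gripper": -1}
    - {"rx": 0, "ry": 0, "rz": 0, "dx": 0, "dy": 0, "dz": 0, "gripper": -1}

```text
clock: 8.57
tcp_pos: [0.4679, 0.0224, 0.0972]
orientation: [-0.388, 3.116, 0.0]
contact_force: [1.8, 3.1, 8.7]
grip_width: 0.0144
gripper_force: 41.5
```

step_arm:
  moves:
    - {"rx": 0, "ry": 0, "rz": 0, "dx": 0.1, "dy": 0, "dz": 0.7, "gripper": -1}
    - {"rx": 0, "ry": 0, "rz": 0, "dx": 0, "dy": 0, "dz": 0, "gripper": -1}

```text
clock: 8.82
tcp_pos: [0.4678, 0.0223, 0.0965]
orientation: [-0.388, 3.116, -0.0]
contact_force: [1.5, 3.1, 7.4]
grip_width: 0.0145
gripper_force: 42.5
```

step_arm:
  moves:
    - {"rx": 0, "ry": 0, "rz": 0, "dx": 0, "dy": 0, "dz": 0.7, "gripper": -1}
    - {"rx": 0, "ry": 0, "rz": 0, "dx": 0, "dy": 0, "dz": 0, "gripper": -1}

```text
clock: 9.07
tcp_pos: [0.4677, 0.0223, 0.0958]
orientation: [-0.388, 3.116, -0.0]
contact_force: [0.9, 2.5, 8.1]
grip_width: 0.0141
gripper_force: 43.4
```

step_arm:
  moves:
    - {"rx": 0, "ry": 0, "rz": 0, "dx": 0, "dy": 0, "dz": 0.7, "gripper": -1}
    - {"rx": 0, "ry": 0, "rz": 0, "dx": 0, "dy": 0, "dz": 0, "gripper": -1}

```text
clock: 9.32
tcp_pos: [0.4676, 0.0223, 0.095]
orientation: [-0.388, 3.117, -0.0]
contact_force: [0.9, 2.2, 8.7]
grip_width: 0.0143
gripper_force: 43.5
```

step_arm:
  moves:
    - {"rx": 0, "ry": 0, "rz": 0, "dx": 0, "dy": 0, "dz": 0.7, "gripper": -1}
    - {"rx": 0, "ry": 0, "rz": 0, "dx": 0, "dy": 0, "dz": 0, "gripper": -1}

```text
clock: 9.57
tcp_pos: [0.4674, 0.0223, 0.0943]
orientation: [-0.388, 3.117, -0.0]
contact_force: [1.0, 2.8, 8.6]
grip_width: 0.0147
gripper_force: 43.4
```

step_arm:
  moves:
    - {"rx": 0, "ry": 0, "rz": 0, "dx": 0, "dy": 0, "dz": 0.7, "gripper": -1}
    - {"rx": 0, "ry": 0, "rz": 0, "dx": 0, "dy": 0, "dz": 0, "gripper": -1}

```text
clock: 9.82
tcp_pos: [0.4674, 0.0222, 0.0938]
orientation: [-0.388, 3.117, 0.0]
contact_force: [-0.2, 2.6, 12.7]
grip_width: 0.0148
gripper_force: 44.2
```

Contact is felt at z ≈ 0.094. A touch more, hold, then slide the bolt.

step_arm:
  moves:
    - {"rx": 0, "ry": 0, "rz": 0, "dx": 0, "dy": 0, "dz": 0.3, "gripper": -1}
    - {"rx": 0, "ry": 0, "rz": 0, "dx": 0, "dy": 0, "dz": 0, "gripper": -1}
    - {"rx": 0, "ry": 0, "rz": 0, "dx": 0, "dy": 0, "dz": 0, "gripper": -1}

```text
clock: 10.2
tcp_pos: [0.4674, 0.0222, 0.0937]
orientation: [-0.388, 3.117, 0.0]
contact_force: [-1.1, 2.5, 14.0]
grip_width: 0.0145
gripper_force: 44.7
```

step_arm:
  moves:
    - {"rx": 0, "ry": 0, "rz": 0, "dx": 0, "dy": 2, "dz": 0, "gripper": -1}
    - {"rx": 0, "ry": 0, "rz": 0, "dx": 0, "dy": 2, "dz": 0, "gripper": -1}
    - {"rx": 0, "ry": 0, "rz": 0, "dx": 0, "dy": 2, "dz": 0, "gripper": -1}
    - {"rx": 0, "ry": 0, "rz": 0, "dx": 0, "dy": 0, "dz": 0, "gripper": -1}

```text
clock: 10.7
tcp_pos: [0.4662, 0.027, 0.0938]
orientation: [-0.387, 3.117, -0.001]
contact_force: [-1.0, -0.7, 14.3]
grip_width: 0.0148
gripper_force: 44.5
```

step_arm:
  moves:
    - {"rx": 0, "ry": 0, "rz": 0, "dx": 0, "dy": 1.5, "dz": 0, "gripper": -1}
    - {"rx": 0, "ry": 0, "rz": 0, "dx": 0, "dy": 1.5, "dz": 0, "gripper": -1}
    - {"rx": 0, "ry": 0, "rz": 0, "dx": 0, "dy": 1.5, "dz": 0, "gripper": -1}
    - {"rx": 0, "ry": 0, "rz": 0, "dx": 0, "dy": 1.5, "dz": 0, "gripper": -1}
    - {"rx": 0, "ry": 0, "rz": 0, "dx": 0, "dy": 0, "dz": 0, "gripper": -1}

```text
clock: 11.32
tcp_pos: [0.4647, 0.0328, 0.0938]
orientation: [-0.387, 3.117, -0.002]
contact_force: [0.1, -1.1, 14.5]
grip_width: 0.0142
gripper_force: 44.5
```

step_arm:
  moves:
    - {"rx": 0, "ry": 0, "rz": 0, "dx": 0, "dy": 1.5, "dz": 0, "gripper": -1}
    - {"rx": 0, "ry": 0, "rz": 0, "dx": 0, "dy": 1.5, "dz": 0, "gripper": -1}
    - {"rx": 0, "ry": 0, "rz": 0, "dx": 0, "dy": 1.5, "dz": 0, "gripper": -1}
    - {"rx": 0, "ry": 0, "rz": 0, "dx": 0, "dy": 1.5, "dz": 0, "gripper": -1}
    - {"rx": 0, "ry": 0, "rz": 0, "dx": 0, "dy": 1.5, "dz": 0, "gripper": -1}
    - {"rx": 0, "ry": 0, "rz": 0, "dx": 0, "dy": 0, "dz": 0, "gripper": -1}

```text
clock: 12.08
tcp_pos: [0.4629, 0.0401, 0.0938]
orientation: [-0.387, 3.117, -0.001]
contact_force: [-0.3, -1.3, 15.2]
grip_width: 0.0145
gripper_force: 44.5
```

step_arm:
  moves:
    - {"rx": 0, "ry": 0, "rz": 0, "dx": 0, "dy": 1, "dz": 0, "gripper": -1}
    - {"rx": 0, "ry": 0, "rz": 0, "dx": 0, "dy": 0.7, "dz": 0, "gripper": -1}
    - {"rx": 0, "ry": 0, "rz": 0, "dx": 0, "dy": 0, "dz": 0, "gripper": -1}

```text
clock: 12.45
tcp_pos: [0.4625, 0.0416, 0.0938]
orientation: [-0.387, 3.117, -0.002]
contact_force: [-1.0, -1.2, 14.7]
grip_width: 0.0144
gripper_force: 44.5
```

step_arm:
  moves:
    - {"rx": 0, "ry": 0, "rz": 0, "dx": 0, "dy": 0.8, "dz": 0, "gripper": -1}
    - {"rx": 0, "ry": 0, "rz": 0, "dx": 0, "dy": 0, "dz": 0, "gripper": -1}
    - {"rx": 0, "ry": 0, "rz": 0, "dx": 0, "dy": 0, "dz": 0, "gripper": -1}

```text
clock: 12.82
tcp_pos: [0.4625, 0.0418, 0.0938]
orientation: [-0.386, 3.116, -0.002]
contact_force: [0.9, -3.5, 15.6]
grip_width: 0.0142
gripper_force: 44.5
```

step_arm:
  moves:
    - {"rx": 0, "ry": 0, "rz": 0, "dx": 0, "dy": -0.8, "dz": -1, "gripper": -1}
    - {"rx": 0, "ry": 0, "rz": 0, "dx": 0, "dy": 0, "dz": -1, "gripper": -1}
    - {"rx": 0, "ry": 0, "rz": 0, "dx": 0, "dy": 0, "dz": 0, "gripper": -1}
    - {"rx": 0, "ry": 0, "rz": 0, "dx": 0, "dy": 0, "dz": 0, "gripper": -1}

```text
clock: 13.32
tcp_pos: [0.4627, 0.0418, 0.0954]
orientation: [-0.387, 3.116, -0.002]
contact_force: [2.8, -0.1, 7.9]
grip_width: 0.0146
gripper_force: 43.4
```

step_arm:
  moves:
    - {"rx": 0, "ry": 0, "rz": 0, "dx": 0, "dy": 0, "dz": 0, "gripper": -0.3}
    - {"rx": 0, "ry": 0, "rz": 0, "dx": 0, "dy": 0, "dz": 0, "gripper": -0.3}
    - {"rx": 0, "ry": 0, "rz": 0, "dx": 0, "dy": 0, "dz": 0, "gripper": -0.3}
    - {"rx": 0, "ry": 0, "rz": 0, "dx": 0, "dy": 0, "dz": -5, "gripper": -0.3}
    - {"rx": 0, "ry": 0, "rz": 0, "dx": 0, "dy": 0, "dz": -15, "gripper": -0.3}
    - {"rx": 0, "ry": 0, "rz": 0, "dx": 0, "dy": 0, "dz": -30, "gripper": 1}
    - {"rx": 0, "ry": 0, "rz": 0, "dx": 0, "dy": 0, "dz": -50, "gripper": 1}
    - {"rx": 0, "ry": 0, "rz": 0, "dx": 0, "dy": 0, "dz": -50, "gripper": 1}
    - {"rx": 0, "ry": 0, "rz": 0, "dx": 0, "dy": 0, "dz": 0, "gripper": 1}

```text
clock: 14.45
tcp_pos: [0.4637, 0.0429, 0.249]
orientation: [-0.387, 3.111, 0.002]
contact_force: [-0.0, -0.7, 0.1]
grip_width: 0.0854
gripper_force: 0.0
```

step_arm:
  moves:
    - {"rx": 0, "ry": 0, "rz": 0, "dx": 7.8, "dy": -33, "dz": 0, "gripper": 1}
    - {"rx": 0, "ry": 0, "rz": 0, "dx": 7.8, "dy": -33, "dz": 0, "gripper": 1}
    - {"rx": 0, "ry": 0, "rz": 0, "dx": 7.8, "dy": -33, "dz": 0, "gripper": 1}
    - {"rx": 0, "ry": 0, "rz": 0, "dx": 7.8, "dy": -33, "dz": 0, "gripper": 1}
    - {"rx": 0, "ry": 0, "rz": 0, "dx": 7.8, "dy": -33, "dz": 0, "gripper": 1}
    - {"rx": 0, "ry": 0, "rz": 0, "dx": 7.8, "dy": -33, "dz": 0, "gripper": 1}
    - {"rx": 0, "ry": 0, "rz": 0, "dx": 7.8, "dy": -33, "dz": 0, "gripper": 1}
    - {"rx": 0, "ry": 0, "rz": 0, "dx": 7.8, "dy": -33, "dz": 0, "gripper": 1}
    - {"rx": 0, "ry": 0, "rz": 0, "dx": 7.8, "dy": -33, "dz": 0, "gripper": 1}
    - {"rx": 0, "ry": 0, "rz": 0, "dx": 7.8, "dy": -33, "dz": 0, "gripper": 1}
    - {"rx": 0, "ry": 0, "rz": 0, "dx": 0, "dy": 0, "dz": 0, "gripper": 1}
    - {"rx": 0, "ry": 0, "rz": 0, "dx": 0, "dy": 0, "dz": 0, "gripper": 1}

```text
clock: 15.95
tcp_pos: [0.4667, -0.2952, 0.2443]
orientation: [0.388, -3.116, -0.002]
contact_force: [0.4, 0.4, 0.3]
grip_width: 0.0854
gripper_force: 0.0
```

```bash
python3 - <<'E'
from h import *
import pickle
np.set_printoptions(precision=4,suppress=True)
o=r.get_obs();print(o['tcp_pos'],o['orientation'],o['grip_width'],o['contact_force'],o['joints'])
im,ci=shot('wrist','w3');pickle.dump(ci,open('w3.pkl','wb'))
im2,_=shot('top','top3')
z=cv2.resize(im2[150:270,205:305],(400,480),interpolation=cv2.INTER_CUBIC)
m=np.zeros((480,800,3),np.uint8);m[:480,400:]=z
m[:300,:400]=cv2.resize(im,(400,300));cv2.imwrite('pics/m3.png',im)
E
```

```text
[ 0.4667 -0.2952  0.2443] [ 0.3884 -3.1159 -0.0022] 0.08541007453013567 [0.4283 0.3758 0.3006] [ 0.0274  0.3093  0.5241  1.8879 -0.1829  0.9937  2.4505]
```

View pics/w3.png

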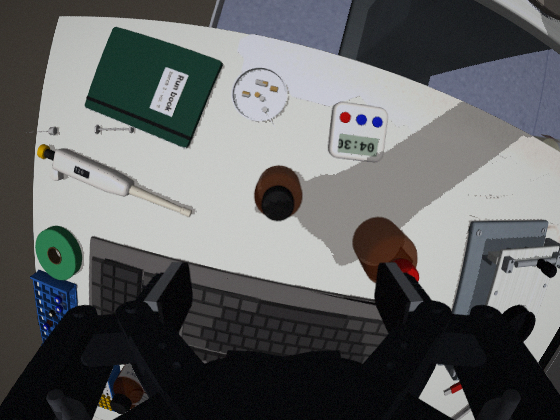

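The wrist view shows the small bottle's cap centred at (278,203), with the big bottle well outside the right finger at (385,250) and the timer at (358,130). The stand at right lies level.

```bash
python3 - <<'E'
from h import *
import pickle
np.set_printoptions(precision=4,suppress=True)
im=cv2.imread('pics/w3.png');w3=pickle.load(open('w3.pkl','rb'));w2=pickle.load(open('w2.pkl','rb'))
g=im.max(2)[175:230,245:310];m=(g<38).astype(np.uint8)
n,l,st,c=cv2.connectedComponentsWithStats(m);k=1+np.argmax(st[1:,4]);cnt=cv2.findContours((l==k).astype(np.uint8),0,1)[0][0]
print(st[k],c[k]+[245,175],cv2.minEnclosingCircle(cnt))
ct=r.camera_info('top');cs=r.camera_info('scene')
T=lambda u,v:((u+.5)/3.6+205-.5,(v+.5)/3.6+145-.5)
S=lambda u,v:((u+.5)/4.5+205-.5,(v+.5)/4.5+180-.5)
rs=[ray(w3,278,203,True),ray(w2,8,122,True),ray(ct,*T(733,314)),ray(cs,*S(684,45))]
print([atz(x,.091) for x in rs]); print(tri(rs)); print(tri(rs[:1]+rs[2:]))
E
```

```text
[ 16  10  33  35 916] [277.3865 202.5546] ((32.20164108276367, 27.388525009155273), 17.40694236755371)
[array([ 0.4675, -0.3002,  0.091 ]), array([ 0.4689, -0.2964,  0.091 ]), array([ 0.4686, -0.2972,  0.091 ]), array([ 0.4671, -0.2999,  0.091 ])]
(array([ 0.4683, -0.2992,  0.0896]), [0.001, 0.0013, 0.0015, 0.0019])
(array([ 0.4678, -0.2992,  0.0904]), [0.0009, 0.0019, 0.0012])
```

step_arm:
  moves:
    - {"rx": 0, "ry": 0, "rz": 0, "dx": -0.3, "dy": -4.2, "dz": 25, "gripper": 1}
    - {"rx": 0, "ry": 0, "rz": 0, "dx": 0, "dy": 0, "dz": 25, "gripper": 1}
    - {"rx": 0, "ry": 0, "rz": 0, "dx": 0, "dy": 0, "dz": 25, "gripper": 1}
    - {"rx": 0, "ry": 0, "rz": 0, "dx": 0, "dy": 0, "dz": 25, "gripper": 1}
    - {"rx": 0, "ry": 0, "rz": 0, "dx": 0, "dy": 0, "dz": 25, "gripper": 1}
    - {"rx": 0, "ry": 0, "rz": 0, "dx": 0, "dy": 0, "dz": 25, "gripper": 1}
    - {"rx": 0, "ry": 0, "rz": 0, "dx": 0, "dy": 0, "dz": 25, "gripper": 1}
    - {"rx": 0, "ry": 0, "rz": 0, "dx": 0, "dy": 0, "dz": 15, "gripper": 1}
    - {"rx": 0, "ry": 0, "rz": 0, "dx": 0, "dy": 0, "dz": 6, "gripper": 1}
    - {"rx": 0, "ry": 0, "rz": 0, "dx": 0, "dy": 0, "dz": 0, "gripper": 1}
    - {"rx": 0, "ry": 0, "rz": 0, "dx": 0, "dy": 0, "dz": 0, "gripper": 1}

```text
clock: 17.42
tcp_pos: [0.4692, -0.3003, 0.0498]
orientation: [-0.388, 3.116, -0.001]
contact_force: [-0.6, -0.2, -0.9]
grip_width: 0.0856
gripper_force: 0.0
```

step_arm:
  moves:
    - {"rx": 0, "ry": 0, "rz": 0, "dx": 0.9, "dy": 1.3, "dz": 1.5, "gripper": 1}
    - {"rx": 0, "ry": 0, "rz": 0, "dx": 0, "dy": 0, "dz": 0, "gripper": 0.3}
    - {"rx": 0, "ry": 0, "rz": 0, "dx": 0, "dy": 0, "dz": 0, "gripper": 0.2}
    - {"rx": 0, "ry": 0, "rz": 0, "dx": 0, "dy": 0, "dz": 0, "gripper": 0}
    - {"rx": 0, "ry": 0, "rz": 0, "dx": 0, "dy": 0, "dz": 0, "gripper": 0}
    - {"rx": 0, "ry": 0, "rz": 0, "dx": 0, "dy": 0, "dz": 0, "gripper": 0}
    - {"rx": 0, "ry": 0, "rz": 0, "dx": 0, "dy": 0, "dz": 0, "gripper": 0}
  grip_force: 25

```text
clock: 18.3
tcp_pos: [0.4677, -0.2992, 0.0478]
orientation: [-0.389, 3.117, -0.0]
contact_force: [-0.1, -0.7, 5.7]
grip_width: 0.0467
gripper_force: 25.7
```

step_arm:
  moves:
    - {"rx": 0, "ry": 0, "rz": 0, "dx": 0, "dy": 0, "dz": -3, "gripper": 0}
    - {"rx": 0, "ry": 0, "rz": 0, "dx": 0, "dy": 0, "dz": -10, "gripper": 0}
    - {"rx": 0, "ry": 0, "rz": 0, "dx": 0, "dy": 0, "dz": -22, "gripper": 0}
    - {"rx": 0, "ry": 0, "rz": 0, "dx": 0, "dy": 0, "dz": -25, "gripper": 0}
    - {"rx": 0, "ry": 0, "rz": 0, "dx": 0, "dy": 0, "dz": -25, "gripper": 0}
    - {"rx": 0, "ry": 0, "rz": 0, "dx": 0, "dy": 0, "dz": -25, "gripper": 0}
    - {"rx": 0, "ry": 0, "rz": 0, "dx": 0, "dy": 0, "dz": -25, "gripper": 0}
    - {"rx": 0, "ry": 0, "rz": 0, "dx": 0, "dy": 0, "dz": -25, "gripper": 0}
    - {"rx": 0, "ry": 0, "rz": 0, "dx": 0, "dy": 0, "dz": -15, "gripper": 0}
    - {"rx": 0, "ry": 0, "rz": 0, "dx": 0, "dy": 0, "dz": -5, "gripper": 0}
    - {"rx": 0, "ry": 0, "rz": 0, "dx": 0, "dy": 0, "dz": 0, "gripper": 0}

```text
clock: 19.68
tcp_pos: [0.4673, -0.2988, 0.2272]
orientation: [0.389, -3.117, -0.001]
contact_force: [0.4, -0.3, -1.2]
grip_width: 0.0468
gripper_force: 26.0
```

step_arm:
  moves:
    - {"rx": 0, "ry": 0, "rz": 0, "dx": -4, "dy": 7.2, "dz": 0, "gripper": 0}
    - {"rx": 0, "ry": 0, "rz": 0, "dx": -8, "dy": 14.5, "dz": 0, "gripper": 0}
    - {"rx": 0, "ry": 0, "rz": 0, "dx": -14, "dy": 25.5, "dz": 0, "gripper": 0}
    - {"rx": 0, "ry": 0, "rz": 0, "dx": -14, "dy": 25.5, "dz": 0, "gripper": 0}
    - {"rx": 0, "ry": 0, "rz": 0, "dx": -14, "dy": 25.5, "dz": 0, "gripper": 0}
    - {"rx": 0, "ry": 0, "rz": 0, "dx": -14, "dy": 25.5, "dz": 0, "gripper": 0}
    - {"rx": 0, "ry": 0, "rz": 0, "dx": -14, "dy": 25.5, "dz": 0, "gripper": 0}
    - {"rx": 0, "ry": 0, "rz": 0, "dx": -14, "dy": 25.5, "dz": 0, "gripper": 0}
    - {"rx": 0, "ry": 0, "rz": 0, "dx": -14, "dy": 25.5, "dz": 0, "gripper": 0}
    - {"rx": 0, "ry": 0, "rz": 0, "dx": -14, "dy": 25.5, "dz": 0, "gripper": 0}
    - {"rx": 0, "ry": 0, "rz": 0, "dx": -14, "dy": 25.5, "dz": 0, "gripper": 0}
    - {"rx": 0, "ry": 0, "rz": 0, "dx": -14, "dy": 25.5, "dz": 0, "gripper": 0}
    - {"rx": 0, "ry": 0, "rz": 0, "dx": -14, "dy": 25.5, "dz": 0, "gripper": 0}
    - {"rx": 0, "ry": 0, "rz": 0, "dx": -8, "dy": 14.5, "dz": 0, "gripper": 0}
    - {"rx": 0, "ry": 0, "rz": 0, "dx": -4, "dy": 7, "dz": 0, "gripper": 0}
    - {"rx": 0, "ry": 0, "rz": 0, "dx": 0, "dy": 0, "dz": 0, "gripper": 0}
    - {"rx": 0, "ry": 0, "rz": 0, "dx": 0, "dy": 0, "dz": 0, "gripper": 0}

```text
clock: 21.8
tcp_pos: [0.5603, 0.0572, 0.2275]
orientation: [0.386, -3.118, 0.001]
contact_force: [0.4, -0.4, -0.7]
grip_width: 0.0467
gripper_force: 26.0
```

```bash
python3 - <<'E'
from h import *
import pickle
o=r.get_obs();print(o['tcp_pos'],o['orientation'],o['grip_width'],o['contact_force'])
w,ci=shot('wrist','w4');pickle.dump(ci,open('w4.pkl','wb'))
s,_=shot('scene','s4')
m=np.zeros((600,800,3),np.uint8)
m[:300,:400]=cv2.resize(w,(400,300));z=cv2.resize(s[120:270,190:340],(600,600),interpolation=cv2.INTER_CUBIC)
m[:,400:]=z[:,100:500]; m[300:,:400]=cv2.resize(w[110:260,180:380],(400,300),interpolation=cv2.INTER_CUBIC)
cv2.imwrite('pics/m4.png',m)
E
```

```text
[0.56034263 0.0571722  0.22748008] [ 3.85919366e-01 -3.11751957e+00  7.46827762e-04] 0.04665929264637759 [ 0.40714892 -0.4267199  -0.7151522 ]
```

View pics/m4.png

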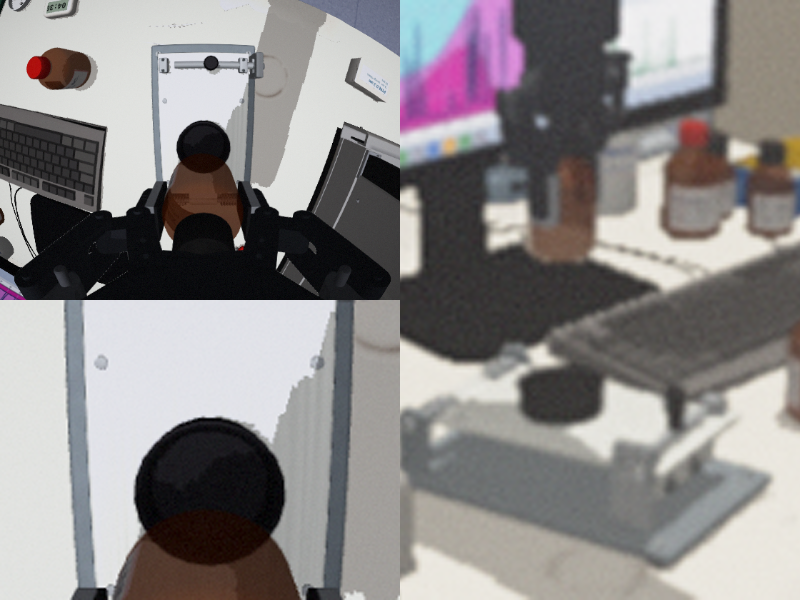

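The wrist view shows the bottle held upright over the cup, with the rim circle centred at about (285,205) and the front edge of the bottle's underside at about (285,215). The scene view shows the platform level and the bolt through the keeper.

```bash
python3 - <<'E'
from h import *
import pickle
np.set_printoptions(precision=4,suppress=True)
w=pickle.load(open('w4.pkl','rb'));im=cv2.imread('pics/w4.png')
sx=np.array([.969,.245]);sy=np.array([-.245,.969]);t=np.array([.5603,.0572])
def rel(u,v,z):
    p=atz(ray(w,u,v,True),z)[:2]-t;return np.array([p@sx,p@sy])*1e3
L,R,F=rel(247.5,205,.078),rel(322.5,205,.078),rel(285,168,.078)
print('rim L,R,front rel TCP (stand mm)',L,R,F,'centre est x',F[0]+33,'y',(L+R)[1]/2)
b=rel(285,215.5,.2275-.0478);print('bottle bottom front',b,'centre x',b[0]+24)
E
```

```text
rim L,R,front rel TCP (stand mm) [  0.5879 -31.6135] [ 0.6997 33.1077] [-31.3765   0.7409] centre est x 1.6234505601853186 y 0.7470672120166952
bottle bottom front [-20.134    0.1529] centre x 3.8659632312592436
```

step_arm:
  moves:
    - {"rx": 0, "ry": 0, "rz": 0, "dx": -0.3, "dy": 0.7, "dz": 10, "gripper": 0}
    - {"rx": 0, "ry": 0, "rz": 0, "dx": 0, "dy": 0, "dz": 18, "gripper": 0}
    - {"rx": 0, "ry": 0, "rz": 0, "dx": 0, "dy": 0, "dz": 18, "gripper": 0}
    - {"rx": 0, "ry": 0, "rz": 0, "dx": 0, "dy": 0, "dz": 18, "gripper": 0}
    - {"rx": 0, "ry": 0, "rz": 0, "dx": 0, "dy": 0, "dz": 16, "gripper": 0}
    - {"rx": 0, "ry": 0, "rz": 0, "dx": 0, "dy": 0, "dz": 10, "gripper": 0}
    - {"rx": 0, "ry": 0, "rz": 0, "dx": 0, "dy": 0, "dz": 4, "gripper": 0}
    - {"rx": 0, "ry": 0, "rz": 0, "dx": 0, "dy": 0, "dz": 0, "gripper": 0}
    - {"rx": 0, "ry": 0, "rz": 0, "dx": 0, "dy": 0, "dz": 0, "gripper": 0}

```text
clock: 23.02
tcp_pos: [0.5611, 0.0593, 0.1341]
orientation: [-0.388, 3.116, 0.0]
contact_force: [0.0, 0.0, -0.6]
grip_width: 0.0469
gripper_force: 26.0
```

```bash
python3 - <<'E'
from h import *
import pickle
o=r.get_obs();print(o['tcp_pos'],o['contact_force'])
w,ci=shot('wrist','w5');pickle.dump(ci,open('w5.pkl','wb'))
s,_=shot('scene','s5')
m=np.zeros((600,800,3),np.uint8)
m[:300]=cv2.resize(w[150:300,83:483],(800,300),interpolation=cv2.INTER_CUBIC)
m[300:]=cv2.resize(s[180:240,195:355],(800,300),interpolation=cv2.INTER_CUBIC)
cv2.imwrite('pics/m5.png',m)
E
```

```text
[0.5611098  0.05928227 0.1340537 ] [ 0.03238083  0.01799232 -0.59406181]
```

View pics/m5.png

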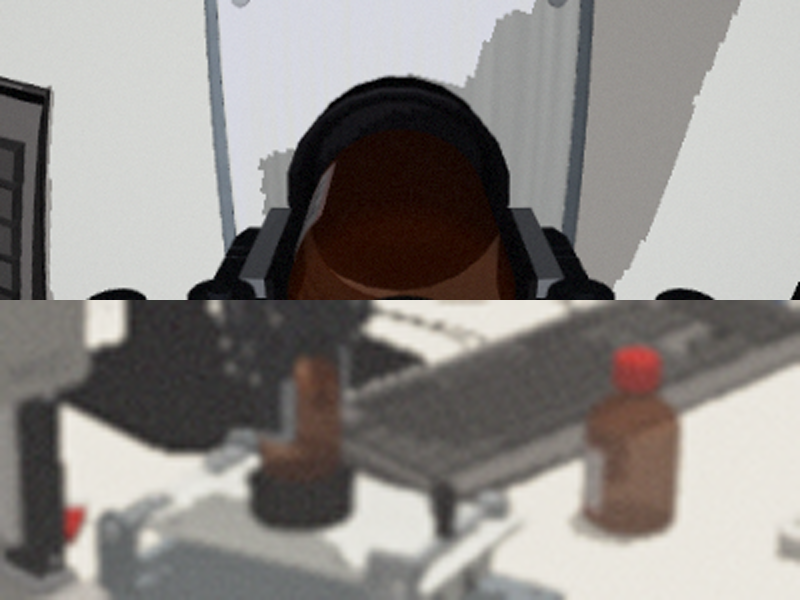

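```bash
python3 - <<'E'
from h import *
import pickle
np.set_printoptions(precision=4,suppress=True)
w=pickle.load(open('w5.pkl','rb'))
sx=np.array([.969,.245]);sy=np.array([-.245,.969]);t=np.array([.5611,.0593])
def rel(u,v,z):
    u,v=83+u/2,150+v/2
    p=atz(ray(w,u,v,True),z)[:2]-t;return np.array([p@sx,p@sy])*1e3
print('rim L,R,F',rel(288,185,.078),rel(510,185,.078),rel(400,77,.078))
for z in(.0863,.0883): print('bottle F',rel(400,127,z),'LR',rel(305,195,z),rel(500,195,z))
E
```

```text
rim L,R,F [ -1.0256 -33.9146] [-1.0127 31.4479] [-33.2738  -0.9277]
bottle F [-21.2444  -0.932 ] LR [ -1.305  -27.6723] [-1.2715 27.2319]
bottle F [-21.8284  -0.9323] LR [ -2.1256 -27.3553] [-2.0924 26.8973]
```

step_arm:
  moves:
    - {"rx": 0, "ry": 0, "rz": 0, "dx": 1.7, "dy": -1.2, "dz": 3, "gripper": 0}
    - {"rx": 0, "ry": 0, "rz": 0, "dx": 0, "dy": 0, "dz": 3, "gripper": 0}
    - {"rx": 0, "ry": 0, "rz": 0, "dx": 0, "dy": 0, "dz": 3, "gripper": 0}
    - {"rx": 0, "ry": 0, "rz": 0, "dx": 0, "dy": 0, "dz": 2, "gripper": 0}
    - {"rx": 0, "ry": 0, "rz": 0, "dx": 0, "dy": 0, "dz": 2, "gripper": 0}
    - {"rx": 0, "ry": 0, "rz": 0, "dx": 0, "dy": 0, "dz": 0, "gripper": 0}

```text
clock: 23.88
tcp_pos: [0.5592, 0.0576, 0.1203]
orientation: [0.389, -3.117, 0.0]
contact_force: [-0.2, -0.9, -0.6]
grip_width: 0.0466
gripper_force: 26.0
```

Inside the mouth with no contact; I'll keep lowering.

step_arm:
  moves:
    - {"rx": 0, "ry": 0, "rz": 0, "dx": 0, "dy": 0, "dz": 2.5, "gripper": 0}
    - {"rx": 0, "ry": 0, "rz": 0, "dx": 0, "dy": 0, "dz": 2.5, "gripper": 0}
    - {"rx": 0, "ry": 0, "rz": 0, "dx": 0, "dy": 0, "dz": 2.5, "gripper": 0}
    - {"rx": 0, "ry": 0, "rz": 0, "dx": 0, "dy": 0, "dz": 2.5, "gripper": 0}
    - {"rx": 0, "ry": 0, "rz": 0, "dx": 0, "dy": 0, "dz": 0, "gripper": 0}

```text
clock: 24.5
tcp_pos: [0.5593, 0.0577, 0.1103]
orientation: [0.389, -3.117, 0.0]
contact_force: [0.3, -0.2, -0.2]
grip_width: 0.0466
gripper_force: 26.1
```

step_arm:
  moves:
    - {"rx": 0, "ry": 0, "rz": 0, "dx": 0, "dy": 0, "dz": 1, "gripper": 0}
    - {"rx": 0, "ry": 0, "rz": 0, "dx": 0, "dy": 0, "dz": 1, "gripper": 0}
    - {"rx": 0, "ry": 0, "rz": 0, "dx": 0, "dy": 0, "dz": 0, "gripper": 0}

```text
clock: 24.88
tcp_pos: [0.5601, 0.0577, 0.1095]
orientation: [-0.388, 3.116, 0.001]
contact_force: [-1.5, 0.8, 7.4]
grip_width: 0.0467
gripper_force: 26.8
```

Floor contact is felt about 3 mm higher than nominal, consistent with the stop bar set high (tilt about 0.04). I'll ease off and release gently.

step_arm:
  moves:
    - {"rx": 0, "ry": 0, "rz": 0, "dx": 0, "dy": 0, "dz": -1, "gripper": 0}
    - {"rx": 0, "ry": 0, "rz": 0, "dx": 0, "dy": 0, "dz": 0, "gripper": 0}
    - {"rx": 0, "ry": 0, "rz": 0, "dx": 0, "dy": 0, "dz": 0, "gripper": 0}
  grip_force: 20

```text
clock: 25.25
tcp_pos: [0.5597, 0.0577, 0.1098]
orientation: [-0.388, 3.117, 0.0]
contact_force: [0.6, -0.3, 3.2]
grip_width: 0.0468
gripper_force: 26.4
```

```bash
python3 - <<'E'
from h import *
s,_=shot('scene','s6');t,_=shot('top','t6')
m=np.zeros((600,800,3),np.uint8)
m[:300]=cv2.resize(s[180:240,195:355],(800,300),interpolation=cv2.INTER_CUBIC)
m[300:]=cv2.resize(t[180:255,200:400],(800,300),interpolation=cv2.INTER_CUBIC)
cv2.imwrite('pics/m6.png',m)
E
```

```text
(no output)
```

View pics/m6.png

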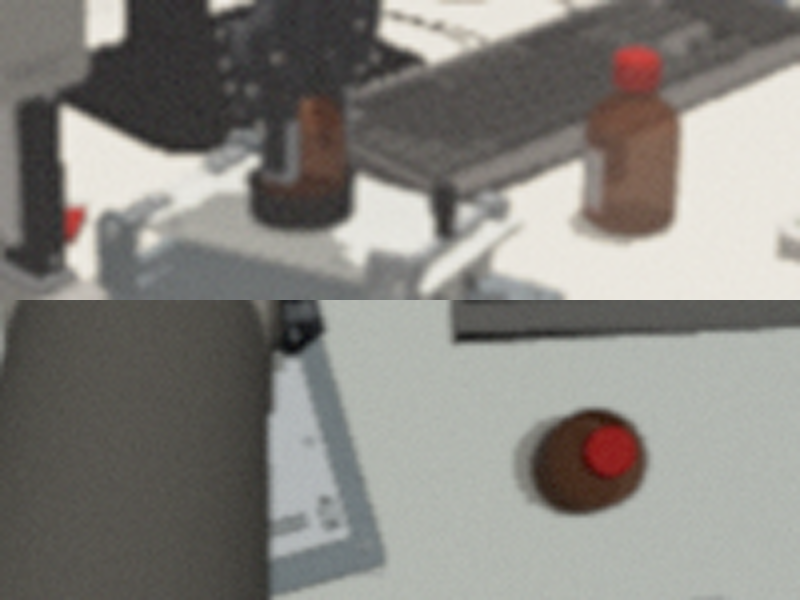

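The bottle is seated in the cup, and the big bottle is where it was. That was the tenth picture, so I'm releasing now.

step_arm:
  moves:
    - {"rx": 0, "ry": 0, "rz": 0, "dx": 0, "dy": 0, "dz": -0.6, "gripper": 0}
    - {"rx": 0, "ry": 0, "rz": 0, "dx": 0, "dy": 0, "dz": 0, "gripper": 0}
    - {"rx": 0, "ry": 0, "rz": 0, "dx": 0, "dy": 0, "dz": 0, "gripper": 0.14}
    - {"rx": 0, "ry": 0, "rz": 0, "dx": 0, "dy": 0, "dz": 0, "gripper": 0.2}
    - {"rx": 0, "ry": 0, "rz": 0, "dx": 0, "dy": 0, "dz": 0, "gripper": 0.3}
    - {"rx": 0, "ry": 0, "rz": 0, "dx": 0, "dy": 0, "dz": 0, "gripper": 0.6}
    - {"rx": 0, "ry": 0, "rz": 0, "dx": 0, "dy": 0, "dz": 0, "gripper": 1}
    - {"rx": 0, "ry": 0, "rz": 0, "dx": 0, "dy": 0, "dz": 0, "gripper": 1}
    - {"rx": 0, "ry": 0, "rz": 0, "dx": 0, "dy": 0, "dz": 0, "gripper": 1}

```text
clock: 26.48
tcp_pos: [0.5593, 0.0576, 0.1101]
orientation: [-0.389, 3.117, 0.0]
contact_force: [-1.1, -0.4, -1.0]
grip_width: 0.0852
gripper_force: 0.0
```

step_arm:
  moves:
    - {"rx": 0, "ry": 0, "rz": 0, "dx": 0, "dy": 0, "dz": -10, "gripper": 1}
    - {"rx": 0, "ry": 0, "rz": 0, "dx": 0, "dy": 0, "dz": -25, "gripper": 1}
    - {"rx": 0, "ry": 0, "rz": 0, "dx": 0, "dy": 0, "dz": -30, "gripper": 1}
    - {"rx": 0, "ry": 0, "rz": 0, "dx": 0, "dy": 0, "dz": -40, "gripper": 1}
    - {"rx": 0, "ry": 0, "rz": 0, "dx": 0, "dy": 0, "dz": -40, "gripper": 1}
    - {"rx": 0, "ry": 0, "rz": 0, "dx": 0, "dy": 0, "dz": -10, "gripper": 1}
    - {"rx": 0, "ry": 0, "rz": 0, "dx": 0, "dy": 0, "dz": 0, "gripper": 1}
    - {"rx": 0, "ry": 0, "rz": 0, "dx": 0, "dy": 0, "dz": 0, "gripper": 1}

```text
clock: 27.48
tcp_pos: [0.5585, 0.0576, 0.2638]
orientation: [0.389, -3.115, 0.0]
contact_force: [1.3, -0.5, -0.2]
grip_width: 0.0854
gripper_force: 0.0
```

```bash
python3 - <<'E'
from h import *
np.set_printoptions(precision=4,suppress=True)
o=r.get_obs();print(o['tcp_pos'],o['contact_force'])
w,ci=shot('wrist','w7')
# black cap (dark, small disc) above the cup: list dark blobs in centre region
g=w.max(2)[150:330,230:340]
for th in(22,30,38):
    n,l,st,c=cv2.connectedComponentsWithStats((g<th).astype(np.uint8))
    print(th,[(st[i].tolist(),(c[i]+[230,150]).round(1)) for i in range(1,n) if st[i,4]>150])
# column profile through the middle
print(w.max(2)[150:330:3,283].tolist())
print(w[150:330:3,283,2].tolist())
E
```

```text
[0.5585 0.0576 0.2638] [ 1.3257 -0.488  -0.2442]
22 [([21, 16, 66, 52, 773], array([285.8, 185.7])), ([35, 50, 38, 41, 1220], array([283.6, 220.2]))]
30 [([21, 16, 66, 75, 2671], array([284.8, 202.6]))]
38 [([21, 16, 66, 76, 3426], array([284.5, 201.4]))]
[201, 199, 200, 201, 198, 132, 24, 17, 20, 23, 23, 27, 34, 35, 34, 32, 35, 0, 8, 14, 26, 20, 21, 16, 11, 16, 19, 16, 20, 20, 17, 191, 191, 190, 191, 190, 199, 200, 174, 190, 176, 191, 191, 190, 193, 191, 190, 191, 190, 188, 192, 55, 148, 144, 139, 139, 188, 189, 187, 191]
[190, 188, 188, 190, 189, 122, 21, 17, 20, 23, 23, 27, 34, 35, 34, 32, 35, 0, 6, 14, 26, 18, 19, 16, 10, 15, 17, 16, 20, 18, 16, 189, 190, 190, 191, 189, 190, 189, 170, 185, 174, 190, 191, 189, 189, 190, 187, 191, 188, 187, 189, 55, 148, 144, 139, 139, 186, 188, 186, 189]
```

```bash
python3 - <<'E'
from h import *
np.set_printoptions(precision=2,suppress=True)
w=r.camera_info('wrist')
sx=np.array([.969,.245]);sy=np.array([-.245,.969]);t=np.array([.5609,.058])
def rel(u,v,z):
    p=atz(ray(w,u,v,True),z)[:2]-t;return np.array([p@sx,p@sy])*1e3
print('rim L,R,F',rel(251,198,.081),rel(317,198,.081),rel(284,166,.081))
for z in(.150,.153): print('cap L,R,back',rel(264.5,222,z),rel(302.5,222,z),rel(283.5,241,z))
E
```

```text
rim L,R,F [ -0.54 -31.49] [-0.54 32.03] [-31.42   0.24]
cap L,R,back [  1.81 -14.72] [ 1.82 14.06] [17.19 -0.32]
cap L,R,back [  0.86 -14.54] [ 0.87 13.88] [16.04 -0.33]
```

```bash
python3 -c "
from bench import r
print(r.hand_in())"
```

```text
the job is handed in; nothing more can be done
None
```

The job is handed in, though no verdict was printed: the platform was pressed onto its stops and bolted home, the smaller amber bottle was released standing in the cup, and the arm ended clear of everything, with the big bottle, timer and carton never touched.

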